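# Load the dosing pump's cassette, lock it and set the flow dial

## Task

Get the dosing pump ready for the next run: drop the blue cassette upright into the pump's black pocket so that it sits fully home, swing the red-knobbed locking lever all the way shut over it, and only then turn the flow dial until its white pointer line points at the green tab. Leave the orange cassette and the black ink bottle where they stand.

Things in the scene. Friction and masses are not known exactly. Their poses are not given: they have to be found in the camera images.
- pump: White, low dosing pump unit, fixed to the bench (it does not move when pushed): 180 (its x) by 300 (its y) mm, flat deck 50 mm above its underside. Origin: centre of its underside; x points away from the operator's edge. On the deck are a black socket block with the pocket (+y half), a swinging lever, and a dial (-y half).
- pocket (a point): Centre of the pocket's floor (at deck height). The pocket is a rectangular well, 56.4 mm along the pump's x and 36.4 mm along its y, in a black socket block 84 by 64 mm that stands 24 mm above this floor; its mouth has a 3 mm chamfer. Axes parallel to the pump's.
- blue_cassette: Loose blue plastic block, 54 (its x) by 34 (its y) by 52 mm high, about 120 g, white label on top, white discs on its long sides. Its lowest 5 mm are 2 mm smaller on each side. Origin: centre of its underside, z up. Fits the pocket either way round, 1.2 mm free on each side; seated, its top is 28 mm above the socket block, 52 mm above the pocket floor.
- lever (a joint): Lever angle about its upright hinge, rad: 0 is shut (steel bar along the pump's -x from the hinge, over the pocket); grows to 1.75 as it swings open, clockwise from above, towards the pump's +y. Stays where left; about 1 N at the knob moves it. The bar (14 mm wide, 8 mm thick, underside 2.5 mm above a seated cassette) strikes a cassette that is not home.
- lever_hinge (a point): On the lever's hinge axis, at the bar's underside, 104.5 mm above the bench; 68 mm from the pocket's centre along the pump's +x.
- lever_knob (a point): Centre of the lever's upright red knob (18 mm diameter), 118 mm from the hinge axis at the bar's end. The knob rises from the bar's underside to 13 mm above this point; the bar's top is 12.5 mm below this point. It may be pushed from the side or pinched from above. It turns with the lever.
- dial (a joint): Angle of the flow dial about its upright axis, rad: grows clockwise seen from above, 0 to 4.71; stays where it is left.
- dial_grip (a point): On the dial's axis, at the height to grip, 75 mm above the bench. The grip is an upright black bar 50 mm long, 14 mm thick, rising from 59 mm to 86 mm above the bench, on a black disc of 58 mm diameter.
- pointer (a point): Tip of the dial's pointer, 36 mm from the dial's axis in the direction of the white line (which runs along one half of the grip bar); turns with the dial. This point's x axis points along the white line, away from the dial's axis.
- mark (a point): Centre of the green tab that marks the wanted setting, lying on the pump's deck beside the dial, 36 mm from the dial's axis (14 by 7 by 3 mm). The dial is set when the pointer lies right above this point.
- orange_cassette: Orange cassette of the same shape and size, standing on the bench; for another pump, not to be disturbed. Origin: centre of its underside.
- ink_bottle: Black bottle with a red cap, 64 mm diameter, 150 mm high, standing loose on the bench. Origin: centre of its underside.
- vial_tray: Blue tray of capped vials, 200 (x) by 280 (y) mm, 58 mm high over the vials, fixed on the bench. Origin: centre of its underside.

How it is judged:
On the way, in this order (a step that is already met when the one before it is completed fails the run):
1. the blue cassette sits fully home in the pocket, the lever still open (horizontal distance between blue_cassette and pocket below 0.003 m and z of blue_cassette in the frame of pocket below 0.0025 m and angle between blue_cassette's own z axis and vertical below 0.07 rad and value of joint lever above 0.5 rad), for 0.2 s.
2. the lever is shut over the seated cassette (horizontal distance between blue_cassette and pocket below 0.003 m and z of blue_cassette in the frame of pocket below 0.0025 m and angle between blue_cassette's own z axis and vertical below 0.07 rad and value of joint lever below 0.1 rad), for 0.2 s.
3. the dial's pointer is at the green tab (value of joint lever below 0.1 rad and horizontal distance between pointer and mark below 0.005 m), for 0.2 s.
At the end, for the whole second after the job is handed in: Blue cassette at rest in the pocket: within 3 mm of its centre, upright within 4 degrees, underside under 2.5 mm above the floor; lever within 0.1 rad of shut; pointer tip within 5 mm (8 degrees) of the green tab; orange cassette and ink bottle upright within 20 mm of their starts (all of step 3 and horizontal distance between blue_cassette and pocket below 0.003 m and z of blue_cassette in the frame of pocket below 0.0025 m and angle between blue_cassette's own z axis and vertical below 0.07 rad and linear speed of blue_cassette below 0.02 m/s and distance of each of orange_cassette, ink_bottle from where it was at the start of the episode below 0.02 m and angle between each of orange_cassette, ink_bottle's own z axis and vertical below 0.1 rad); the robot touches nothing.
It fails at once if the orange cassette is shoved (over 20 mm) or tipped (distance of orange_cassette from where it was at the start of the episode above 0.02 m or angle between orange_cassette's own z axis and vertical above 0.3 rad).
It fails at once if the ink bottle is shoved (over 20 mm) or tipped (distance of ink_bottle from where it was at the start of the episode above 0.02 m or angle between ink_bottle's own z axis and vertical above 0.3 rad).
It also fails if it takes over 67 s, if anything falls off the work surface, if the arm or the gripper's body presses on something with over 40 N, if the wrist force passes 120 N, or if a joint passes its speed limit or range.

## Robot

A 7-joint arm with a two-finger parallel gripper is mounted at the origin on the work surface. World frame = base frame: x ahead of the robot, y to its left, z up, the work surface at z = 0. Lengths are in m, angles in rad, forces in N, time in s.
With the tool pointing down it reaches from about 0.4 to 0.9 m from the base axis. Payload 5.6 kg.
Tool frame: the origin (TCP) lies midway between the tips of the shut fingers; the grasp point (between the pads) lies 19 mm behind it; z points along the fingers, y is the line along which they close (so a half turn about z gives the same grasp; the last joint's range is limited). The gripper opens to 92 mm and grips with 3 to 60 N. Pads are 20 mm wide; open, the fingers measure 128 mm over their backs; the gripper's body (75 mm by 189 mm) begins 69 mm behind the grasp point.
Start: joints at [-1.291, 0.468, -0.012, 1.603, 0.006, 1.071, -0.056], TCP at [0.206, 0.616, 0.215] pointing down, gripper open.
Joint ranges: [-2.53, 2.53], [-0.31, 2.02], [-1.57, 1.55], [0.28, 2.44], [-1.29, 4.43], [0.15, 1.84], [-2.92, 2.92]. Speed limits (rad/s): [2.57, 2.57, 3.14, 3.14, 3.14, 3.14, 3.14].

## Interface

Orientations are given as a 3x3 rotation matrix whose columns are the frame's x, y, z axes.
In Python, from station import env, effector, solver, viewer, workorder, search_frame, tip_of gives the robot as it stands. Calls block until the motion is done:
- env.reach(position, orientation): joint-space move of the TCP to a pose.
- env.movel(position, frame=None, rate=0.15): straight line of the TCP; frame=None keeps the orientation; rate is the mean speed in m/s.
- env.goto_joints(angles): joint-space move.
- effector.release() and effector.grasp(squeeze=None): open the fingers fully, or close them until they stop; squeeze is the grip in N (None keeps the last).
- env.pause(seconds).
- solver.inverse_kinematics(position, orientation): joint angles nearest the present ones, or None.
- env.sense(): the state.
- viewer.read_camera(name): name is "side" or "top"; returns (picture, depth): 420x560x3 uint8, red, green, blue; 420x560 float32, m along the optical axis (not along the pixel's ray), 0 where there is no reading.
- viewer.camera_info(name): a dict with "intrinsics" (3x3 intrinsics, pixels), "eye" and "rotation" of the camera in the world. Camera axes: x right, y up, looking along -z (the intrinsics and any distortion apply to the point x, -y, -z); pixel columns grow to the right and rows downward; lengths in m; the calibration is good to about 2 mm. A picture is of the moment at which its call begins. camera_info takes no time and is no camera call.
A pose or a line that the arm cannot do raises env.PlanningError and nothing moves.
- workorder.finish_job(): hands the job in; it is judged then, once.
Trained networks look in the newest picture that a camera, given by its name, has taken for a name from the list of things; names that differ only in an ending like _2 or _b are one class to them, and where a whole thing is asked for, a point or a joint stands for the part that bears it (a point fixed in the world has none). Each returns a list of dicts, best first, with "score" (0 to 1); they miss things now and then, are a little off and sometimes report something else, mostly with a low value. They report only what shows in the picture. A call takes as long as a camera call.
- search_frame(camera, name): "at" ([x, y, z] in m, in world coordinates, good to about 4 mm: the middle of the surface that is visible of it).
- tip_of(camera, name): "at" ([x, y, z] in m, in world coordinates, good to about 4 mm: a listed point, or the origin of a listed thing).
The state is a dict: "t": time; "joint_positions": joint angles; "joint_velocities": joint speeds; "tau": joint torques, N m; "ee_pos": TCP position; "tcp_rot": TCP orientation; "wrist_force": force on the tool from outside, world axes, zero at the start; "moment": the same for the moment, N m; "gripper_width": finger opening in m; "grasp_force": force on a finger pad.
Only numpy, scipy, OpenCV 4.12 (cv2) and the standard library are available. Lean on these libraries where they do the work, as an engineer would, in place of code of your own. Each camera call takes 0.05 s, during which the arm holds its last target. There are 200 camera calls.

## Working session

There is one attempt and no reset: what is moved stays moved. The work goes in short steps, each a Python script; the robot and the scene stay as the last script left them, time stands still between calls to the robot, and variables do not carry over. Pictures are saved under pics/ and viewed, at most 10 in all, crops included, and the job is handed in when it is done.

```bash
ls; mkdir -p pics; cat > a.py <<'E'
from station import env, effector, solver, viewer, search_frame, tip_of
import numpy as np, cv2
np.set_printoptions(precision=4,suppress=True)
for c in ["top","side"]:
    p,d=viewer.read_camera(c); cv2.imwrite(f"pics/{c}0.png",p[:,:,::-1]); np.savez(f"/tmp/{c}0.npz",p=p,d=d)
    i=viewer.camera_info(c); print(c,i)
    for n in ["pump","pocket","blue_cassette","lever_hinge","lever_knob","dial_grip","pointer","mark","orange_cassette","ink_bottle","vial_tray"]:
        print(n,[(np.array(r["at"]),round(r["score"],2)) for r in tip_of(c,n)[:2]])
print(env.sense())
E
python3 a.py
```

```text
pics
top {'intrinsics': array([[461.5282,   0.    , 279.5159],
       [  0.    , 461.5282, 210.3461],
       [  0.    ,   0.    ,   1.    ]]), 'eye': array([ 0.5491, -0.0767,  1.1266]), 'rotation': array([[-0.0012,  0.9985, -0.0554],
       [-0.9999, -0.0019, -0.0126],
       [-0.0126,  0.0554,  0.9984]])}
pump [(array([0.5048, 0.1342, 0.0024]), 0.74)]
pocket [(array([0.4864, 0.1925, 0.0516]), 0.62)]
blue_cassette [(array([ 0.4612, -0.2961, -0.0035]), 0.82), (array([0.5076, 0.1328, 0.0004]), 0.32)]
lever_hinge [(array([0.5525, 0.2076, 0.1023]), 0.93)]
lever_knob [(array([0.5209, 0.3203, 0.1307]), 0.92)]
dial_grip [(array([ 0.7527, -0.1658,  0.0016]), 0.62), (array([0.518 , 0.0512, 0.073 ]), 0.6)]
pointer [(array([0.535 , 0.0817, 0.0791]), 0.62)]
mark [(array([ 0.5788, -0.3325, -0.0005]), 0.19)]
orange_cassette [(array([ 0.5779, -0.3339, -0.0026]), 0.61)]
ink_bottle [(array([ 0.7557, -0.1648, -0.0012]), 0.69)]
vial_tray [(array([0.7922, 0.1012, 0.0019]), 0.9)]
side {'intrinsics': array([[487.6733,   0.    , 278.6175],
       [  0.    , 487.6733, 206.757 ],
       [  0.    ,   0.    , 
[... 703 characters left out ...]
array([ 0.7563, -0.1651, -0.0031]), 0.75)]
vial_tray [(array([0.7965, 0.0975, 0.0009]), 0.75)]
{'t': 1.2, 'joint_positions': array([-1.291 ,  0.4675, -0.0116,  1.6027,  0.006 ,  1.0714, -0.0563]), 'joint_velocities': array([-0.0008, -0.0018,  0.0002,  0.001 ,  0.0004,  0.0014, -0.0003]), 'tau': array([ -0.0003, -52.0407,  -0.0127, -24.4061,  -0.0567,   0.0113,
         0.    ]), 'ee_pos': array([0.2062, 0.6164, 0.2146]), 'tcp_rot': array([[-0.9483,  0.3173,  0.    ],
       [ 0.3173,  0.9483,  0.    ],
       [-0.    ,  0.    , -1.    ]]), 'wrist_force': array([ 0.3888,  0.2565, -0.6176]), 'moment': array([ 0.0495,  0.0074, -0.0176]), 'grasp_force': 0.0, 'gripper_width': 0.09174143119144983}
```

View pics/top0.png

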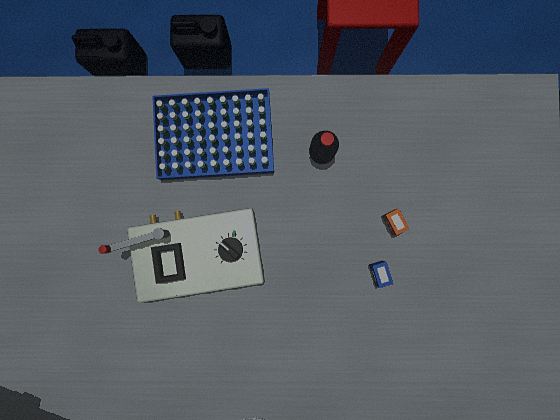

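View pics/side0.png

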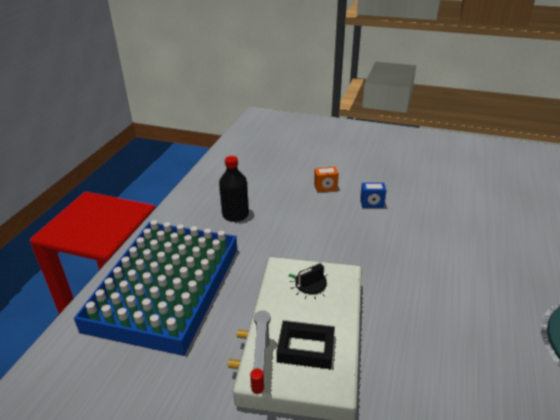

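The top view shows the pump at (195,255) with its lever open, knob at (104,249). The dial is at (230,249) with its pointer up-left and the green tab at (234,233). The blue cassette is at (382,274), orange at (397,222) and the bottle at (322,147). The side view agrees. Next I'll refine the geometry from depth.

```bash
cat > geo.py <<'E'
import numpy as np, cv2
np.set_printoptions(precision=4,suppress=True)
def cloud(d,i):
    v,u=np.mgrid[:d.shape[0],:d.shape[1]]; K=i["intrinsics"]
    q=np.stack([(u-K[0,2])/K[0,0]*d,-(v-K[1,2])/K[1,1]*d,-d],-1)
    return q@i["rotation"].T+i["eye"]
def rect(P,m):
    m=cv2.morphologyEx(m.astype(np.uint8),cv2.MORPH_OPEN,np.ones((2,2)))>0
    q=P[m]; r=cv2.minAreaRect((q[:,:2]*1000).astype(np.float32)); return m.sum(),r,np.median(q,0)
E
cat > b.py <<'E'
from station import viewer
from geo import *
for c in ["top","side"]:
    f=np.load(f"/tmp/{c}0.npz"); p=f["p"].astype(int); P=cloud(f["d"],viewer.camera_info(c)); ok=f["d"]>0
    R,G,B=p[...,0],p[...,1],p[...,2]; X,Y,Z=P[...,0],P[...,1],P[...,2]
    near=lambda x,y,r: ok&(np.hypot(X-x,Y-y)<r)
    hsv=cv2.cvtColor(f["p"],cv2.COLOR_RGB2HSV); H,S,V=hsv[...,0],hsv[...,1],hsv[...,2]
    print(c)
    print("table z",np.median(Z[near(.45,-.15,.04)]),np.std(Z[near(.45,-.15,.04)]))
    print("blue top",rect(P,near(.459,-.298,.06)&(abs(Z-.052)<.012)))
    print("orange top",rect(P,near(.58,-.335,.055)&(abs(Z-.052)<.012)))
    print("deck",rect(P,near(.505,.136,.19)&(abs(Z-.055)<.03)&(V>60)&(S<60)))
    print("socket",rect(P,near(.487,.195,.07)&(abs(Z-.074)<.008)&(V<70)))
    print("green",rect(P,near(.52,.05,.06)&(H>40)&(H<85)&(S>90)))
    print("knob",rect(P,near(.52,.318,.06)&((H<8)|(H>172))&(S>130)&(Z>.09)))
    print("white line",rect(P,near(.518,.051,.036)&(Z>.07)&(V>120)))
    print("grip", rect(P,near(.518,.051,.045)&(Z>.075)))
E
python3 b.py
```

```text
top
table z -0.00037653471387766313 0.002136303794154316
blue top (np.int64(369), ((455.4729309082031, -307.512939453125), (63.97494888305664, 45.81990051269531), 16.275686264038086), array([ 0.4587, -0.302 ,  0.0519]))
orange top (np.int64(362), ((578.5181274414062, -227.2797393798828), (58.2468376159668, 301.93890380859375), 0.780213475227356), array([ 0.5789, -0.3378,  0.0516]))
deck (np.int64(8143), ((504.593017578125, 106.36714172363281), (184.01220703125, 375.40081787109375), 8.722957611083984), array([0.4982, 0.1224, 0.0493]))
socket (np.int64(664), ((515.8568725585938, 73.58786010742188), (109.16780853271484, 307.30657958984375), 9.088231086730957), array([0.4856, 0.1912, 0.0725]))
green (np.int64(15), ((553.5731201171875, 41.25594711303711), (5.685513019561768, 11.026588439941406), 71.79341888427734), array([0.5538, 0.041 , 0.0521]))
knob (np.int64(55), ((517.3825073242188, 335.0592956542969), (13.425249099731445, 56.37511444091797), 5.591549873352051), array([0.5194, 0.313 , 0.1369]))
white line (np.int64(7), ((524.3389282226562, 59.272117614746094), (6.380997657775879, 3.2
[... 856 characters left out ...]
22, 528.0076904296875), 8.963631629943848), array([0.4839, 0.2005, 0.0728]))
green (np.int64(11), ((548.3930053710938, 50.48539733886719), (4.630588054656982, 14.130634307861328), 40.391788482666016), array([0.5492, 0.0492, 0.0518]))
knob (np.int64(270), ((458.0932312011719, 468.6872863769531), (15.915468215942383, 448.5158996582031), 21.79514503479004), array([0.5169, 0.3238, 0.1293]))
white line (np.int64(30), ((523.9822998046875, 63.7839469909668), (16.502988815307617, 7.4491376876831055), 48.81867599487305), array([0.5235, 0.0636, 0.086 ]))
grip (np.int64(240), ((457.06689453125, 341.130859375), (43.195762634277344, 688.016845703125), 11.479082107543945), array([0.5148, 0.0577, 0.083 ]))
```

```bash
cat > geo.py <<'E'
import numpy as np, cv2
np.set_printoptions(precision=4,suppress=True)
def cloud(d,i):
    v,u=np.mgrid[:d.shape[0],:d.shape[1]]; K=i["intrinsics"]
    q=np.stack([(u-K[0,2])/K[0,0]*d,-(v-K[1,2])/K[1,1]*d,-d],-1)
    return q@i["rotation"].T+i["eye"]
def plane(i,h,shape=(420,560)):
    "pixel rays met with z=h"
    P=cloud(np.ones(shape),i)-i["eye"]; return i["eye"]+P*((h-i["eye"][2])/P[...,2])[...,None]
def rect(i,m,h):
    "largest blob of m, laid on z=h: pixels, centroid, min-area rectangle (mm, deg)"
    n,l,s,_=cv2.connectedComponentsWithStats(m.astype(np.uint8),connectivity=4)
    if n<2: return None
    q=plane(i,h)[l==1+np.argmax(s[1:,4])][:,:2]*1000
    r=cv2.minAreaRect(q.astype(np.float32)); return len(q),q.mean(0).round(1),np.round(r[0],1),np.round(r[1],1),round(r[2],1)
E
cat > b.py <<'E'
from station import viewer
from geo import *
for c in ["top","side"]:
    f=np.load(f"/tmp/{c}0.npz"); i=viewer.camera_info(c); P=cloud(f["d"],i); ok=f["d"]>0
    X,Y,Z=P[...,0],P[...,1],P[...,2]
    near=lambda x,y,r: ok&(np.hypot(X-x,Y-y)<r)
    hsv=cv2.cvtColor(f["p"],cv2.COLOR_RGB2HSV); H,S,V=hsv[...,0],hsv[...,1],hsv[...,2]
    print(c)
    print("blue top",rect(i,near(.459,-.298,.06)&(Z>.046),.052))
    print("blue label",rect(i,near(.459,-.298,.06)&(Z>.046)&(S<70)&(V>90),.052))
    print("orange top",rect(i,near(.58,-.335,.055)&(Z>.046),.052))
    print("deck",rect(i,near(.505,.136,.19)&(Z>.044)&(Z<.2),.05))
    print("socket",rect(i,near(.487,.195,.07)&(abs(Z-.074)<.008)&(V<70),.074))
    print("pocket",rect(i,near(.487,.195,.035)&(abs(Z-.05)<.008)&(V>90),.05))
    print("green",rect(i,near(.52,.05,.06)&(H>40)&(H<85)&(S>90),.052))
    print("knob",rect(i,near(.52,.318,.03)&((H<8)|(H>172))&(S>130)&(Z>.132),.138))
    print("white line",rect(i,near(.518,.051,.036)&(Z>.07)&(V>100)&(S<80),.086))
    print("grip", rect(i,near(.518,.051,.045)&(Z>.078),.086))
E
python3 b.py
```

```text
top
blue top (357, array([ 460.3, -299.7]), array([ 460.6, -299.7]), array([54.3, 34.6]), 16.6)
blue label (124, array([ 460.6, -300.7]), array([ 460.6, -300.4]), array([35.5, 18.3]), 16.4)
orange top (350, array([ 582.1, -335.6]), array([ 582. , -335.3]), array([53.7, 35.5]), 26.4)
deck (9926, array([505.3, 138.3]), array([499.8, 169.6]), array([178.8, 369.4]), 8.8)
socket (663, array([487.7, 192.4]), array([487.9, 192.2]), array([83.4, 65.7]), 8.7)
pocket (308, array([487.2, 195.8]), array([487.3, 195.8]), array([54.8, 30.4]), 8.9)
green (16, array([555.7,  43.8]), array([555.6,  43.8]), array([ 5.9, 11.8]), 71.7)
knob (50, array([521.6, 315.8]), array([521.6, 315.8]), array([15.2, 12.8]), 90.0)
white line (20, array([526.8,  61.5]), array([526.7,  61.5]), array([22.4,  3.2]), 45.3)
grip (141, array([518.5,  51.2]), array([518.3,  50.9]), array([49.7, 14.3]), 49.0)
side
blue top (235, array([ 459. , -293.7]), array([ 458.7, -292.1]), array([54.6, 42.3]), 17.0)
blue label (74, array([ 458.9, -296.6]), array([ 458.9, -296.2]), array([35.4, 17. ]), 17.0)
orange top (195, array([ 580.6, -329.2]), array([ 580.4, -329. ]), array([54.7, 42. ]), 25.8)
deck (15384, array([498.1, 161.5]), array([503.1, 141.4]), array([178.1, 300.6]), 8.9)
socket (1228, array([485.4, 200.4]), array([486. , 199.9]), array([83.3, 68.3]), 8.8)
pocket (365, array([487.7, 187. ]), array([487.9, 186.8]), array([54.2, 20.6]), 8.8)
green (14, array([553.2,  47. ]), array([553.2,  46.9]), array([ 4.3, 12. ]), 71.5)
knob (140, array([518.5, 321.5]), array([518.2, 321.3]), array([15.6, 17.8]), 17.6)
white line (50, array([526.5,  62.6]), array([526.1,  62.4]), array([26.4,  8.5]), 48.9)
grip (208, array([516.6,  58.7]), array([516.1,  58.9]), array([52.8, 19.5]), 49.0)
```

```bash
cat > h.py <<'E'
from station import env, effector, solver, viewer, workorder, search_frame, tip_of
from geo import *
POCKET=np.array([.4869,.1944]); YAW=np.radians(8.8); BLUE=np.array([.4597,-.2984]); BYAW=np.radians(16.7)
XP=np.array([np.cos(YAW),np.sin(YAW)]); HINGE=POCKET+.068*XP; DIAL=np.array([.5175,.0531]); MARK=np.array([.5545,.0454])
def down(a):  # tool down, fingers closing along world direction a (rad)
    y=np.array([np.cos(a),np.sin(a),0]); z=np.array([0,0,-1.]); return np.c_[np.cross(y,z),y,z]
def P(xy,z): return [*xy,z]
def st(tag=""):
    s=env.sense(); print(tag,"t",round(s["t"],2),"p",s["ee_pos"],"F",s["wrist_force"],"w",round(s["gripper_width"],4),"g",round(s["grasp_force"],1),"q7",round(s["joint_positions"][6],2)); return s
E
cat > c.py <<'E'
from h import *
R=down(BYAW-np.pi/2)
env.reach(P(BLUE,.16),R); st("above")
env.movel(P(BLUE,.029),rate=.12); st("down")
effector.grasp(20); st("grip")
env.movel(P(BLUE,.20),rate=.2); st("lift")
env.reach(P(POCKET,.20),down(YAW-np.pi/2)); st("over pocket")
for c in ["top","side"]:
    p,d=viewer.read_camera(c); cv2.imwrite(f"pics/{c}1.png",p[:,:,::-1]); np.savez(f"/tmp/{c}1.npz",p=p,d=d)
E
python3 c.py
```

```text
above t 4.52 p [ 0.4602 -0.2977  0.1599] F [ 0.2659 -0.3544 -0.2633] w 0.0918 g 0.0 q7 -0.45
down t 5.76 p [ 0.4602 -0.2988  0.0297] F [-0.9006 -0.2443  0.5378] w 0.0919 g 0.0 q7 -0.31
grip t 6.67 p [ 0.4597 -0.2985  0.029 ] F [0.7698 0.0878 0.8819] w 0.0339 g 20.0 q7 -0.31
lift t 7.67 p [ 0.459  -0.2977  0.1989] F [-0.3756  0.3714 -0.574 ] w 0.034 g 20.0 q7 -0.49
over pocket t 9.47 p [0.4873 0.1931 0.2   ] F [ 0.1561 -0.336  -1.2862] w 0.0338 g 20.0 q7 -1.67
```

View pics/side1.png

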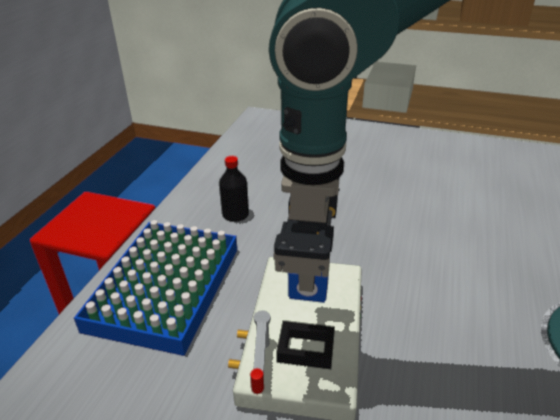

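The side view shows the cassette held upright at about (307,290), above and behind the pocket at (306,345). I'll lower it in steps while watching the wrist force.

```bash
cat > d.py <<'E'
from h import *
env.movel(P(POCKET,.112),rate=.15); st()
for z in [.104,.101,.098,.094,.090,.086,.082,.0795]:
    env.movel(P(POCKET,z),rate=.05); s=st(z)
    if abs(s["wrist_force"]).max()>12: print("stop"); break
E
python3 d.py
```

```text
t 10.3 p [0.4876 0.1943 0.1126] F [-0.1636 -0.3628 -1.3582] w 0.0339 g 20.0 q7 -1.58
0.104 t 10.61 p [0.4869 0.1945 0.1041] F [-0.3743 -0.5557 -0.7159] w 0.0336 g 20.0 q7 -1.57
0.101 t 10.86 p [0.4868 0.1944 0.1009] F [ 0.4676 -1.1315 -1.4852] w 0.034 g 20.0 q7 -1.56
0.098 t 11.11 p [0.4868 0.1943 0.0978] F [-1.749   0.7609 -2.0037] w 0.034 g 20.0 q7 -1.56
0.094 t 11.36 p [0.4867 0.1943 0.0937] F [-0.1368 -0.0302 -1.0856] w 0.0342 g 20.0 q7 -1.56
0.09 t 11.61 p [0.4867 0.1943 0.0897] F [-0.4473  0.6605 -1.1155] w 0.0337 g 20.0 q7 -1.55
0.086 t 11.86 p [0.4867 0.1943 0.0857] F [ 0.1275 -0.435  -1.8291] w 0.034 g 20.0 q7 -1.55
0.082 t 12.11 p [0.4867 0.1943 0.0817] F [ 0.3928  0.5038 -1.3825] w 0.0341 g 20.0 q7 -1.54
0.0795 t 12.36 p [0.4868 0.1943 0.0793] F [-0.8195 -0.6838 -1.1042] w 0.0339 g 20.0 q7 -1.54
```

```bash
cat > e.py <<'E'
from h import *
env.movel(P(POCKET,.0785),rate=.05); st("press")
effector.release(); env.pause(.3); st("rel")
env.movel(P(POCKET,.20),rate=.25)
# beyond the lever knob, clear of the side view
KD=lambda t: HINGE-.118*np.array([np.cos(YAW-t),np.sin(YAW-t)])
k=KD(1.43); print("knob",k)
env.reach(P(k,.20),down(YAW-1.43-np.pi/2+0)); st("over knob")
for c in ["top","side"]:
    p,d=viewer.read_camera(c); np.savez(f"/tmp/{c}2.npz",p=p,d=d)
    cv2.imwrite(f"pics/{c}2.png",p[:,:,::-1])
    i=viewer.camera_info(c); C=cloud(d,i); m=(d>0)&(np.hypot(C[...,0]-POCKET[0],C[...,1]-POCKET[1])<.04)&(C[...,2]>.09)&(C[...,2]<.115)
    print(c,rect(i,m,.102), np.median(C[m][:,2]))
E
python3 e.py; python3 -c "
import cv2;a=[cv2.imread(f'pics/{c}2.png')[150:420,60:420] for c in('top','side')]
import numpy as np;cv2.imwrite('pics/both2.png',np.hstack(a))"
```

```text
press t 12.61 p [0.4871 0.1944 0.0789] F [-0.9236 -0.5987  3.9673] w 0.0338 g 20.0 q7 -1.54
rel t 13.87 p [0.4869 0.1944 0.0785] F [ 0.1489  0.6425 -0.2037] w 0.0919 g 0.0 q7 -1.54
knob [0.5199 0.3177]
over knob t 15.51 p [0.5193 0.3164 0.1986] F [-0.1447 -0.1757 -0.5574] w 0.0915 g 0.0 q7 -2.74
top (400, array([487.8, 191.4]), array([487.9, 191.4]), array([53.8, 36.7]), 9.0) 0.10118598991099181
side (397, array([471.9, 198.4]), array([471.9, 198. ]), array([26.3, 42.5]), 8.1) 0.1013727338746453
```

View pics/both2.png

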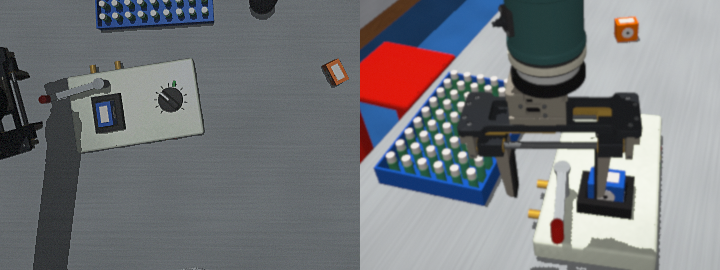

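The cassette is seated: its top measures 101–102 mm and it is centred in the socket, and the lever is still open. Next I'll pinch the knob and swing it along its arc.

```bash
cat > f.py <<'E'
from h import *
KD=lambda t: HINGE-.118*np.array([np.cos(YAW-t),np.sin(YAW-t)])
O=lambda t: down(YAW-t-np.pi/2)
env.movel(P(KD(1.43),.117),O(1.43),rate=.15); st("down")
effector.grasp(12); st("grip")
for t in np.linspace(1.43,0,10)[1:]:
    env.movel(P(KD(t),.117),O(t),rate=.06); s=st(round(t,2))
    if abs(s["wrist_force"]).max()>20: print("stop"); break
E
python3 f.py
```

```text
down t 16.31 p [0.5205 0.3175 0.1177] F [-0.6723  0.1922  0.9135] w 0.0919 g 0.0 q7 -2.68
grip t 17.42 p [0.5199 0.3177 0.117 ] F [ 0.0743 -0.5494 -0.4681] w 0.0177 g 12.0 q7 -2.68
1.27 t 17.88 p [0.5023 0.3108 0.117 ] F [-0.5011 -0.9968 -0.2104] w 0.0175 g 12.0 q7 -2.53
1.11 t 18.33 p [0.4865 0.3014 0.117 ] F [ 0.0674 -1.6086 -0.8637] w 0.0175 g 12.0 q7 -2.38
0.95 t 18.79 p [0.4721 0.2895 0.117 ] F [-1.147  -2.0561 -0.6192] w 0.0175 g 12.0 q7 -2.24
0.79 t 19.25 p [0.4599 0.2754 0.117 ] F [ 0.0681 -1.4668 -2.546 ] w 0.0177 g 12.0 q7 -2.09
0.64 t 19.71 p [0.4499 0.2596 0.117 ] F [ 0.8561 -1.3975 -3.1208] w 0.0173 g 12.0 q7 -1.93
0.48 t 20.17 p [0.4427 0.2425 0.117 ] F [ 1.8751 -0.5421 -3.1336] w 0.0175 g 12.0 q7 -1.78
0.32 t 20.62 p [0.4382 0.2244 0.117 ] F [ 2.7413 -1.603  -4.9754] w 0.0176 g 12.0 q7 -1.63
0.16 t 21.08 p [0.4366 0.2059 0.117 ] F [ 4.2941 -0.7254 -5.6689] w 0.0177 g 12.0 q7 -1.48
0.0 t 21.54 p [0.438  0.1872 0.1171] F [ 4.0605 -0.2282 -7.2201] w 0.0177 g 12.0 q7 -1.32
```

```bash
cat > g.py <<'E'
from h import *
KD=lambda t: HINGE-.118*np.array([np.cos(YAW-t),np.sin(YAW-t)])
env.movel(P(KD(-.035),.117),down(YAW+.035-np.pi/2),rate=.06); st("nudge")
effector.release(); st("rel")
env.movel(P(KD(0),.20),rate=.25)
env.reach([.40,.36,.28],down(YAW-np.pi/2)); st()
for c in ["top","side"]:
    p,d=viewer.read_camera(c); cv2.imwrite(f"pics/{c}3.png",p[:,:,::-1]); np.savez(f"/tmp/{c}3.npz",p=p,d=d)
    i=viewer.camera_info(c); C=cloud(d,i); hsv=cv2.cvtColor(p,cv2.COLOR_RGB2HSV); H,S,V=[hsv[...,k] for k in range(3)]
    near=lambda q,r:(d>0)&(np.hypot(C[...,0]-q[0],C[...,1]-q[1])<r)
    print(c,"knob",rect(i,near(KD(0),.04)&((H<8)|(H>172))&(S>130)&(C[...,2]>.125),.138),
     "line",rect(i,near(DIAL,.036)&(C[...,2]>.07)&(V>100)&(S<80),.086),"green",rect(i,near(MARK,.03)&(H>40)&(H<85)&(S>90),.052),"grip",rect(i,near(DIAL,.045)&(C[...,2]>.078)&(C[...,2]<.1),.086))
    print([(n,r["at"],round(r["score"],2)) for n in ["lever_knob","pointer","mark","dial_grip"] for r in tip_of(c,n)[:1]])
print(KD(0))
E
python3 g.py; python3 -c "
import cv2;a=[cv2.imread(f'pics/{c}3.png')[150:420,60:420] for c in('top','side')]
import numpy as np;cv2.imwrite('pics/both3.png',np.hstack(a))"
```

```text
nudge t 21.79 p [0.4381 0.1869 0.1171] F [ 3.701   9.726  -8.5545] w 0.0171 g 12.0 q7 -1.28
rel t 22.95 p [0.4382 0.1827 0.117 ] F [ 0.9884  0.1517 -0.0897] w 0.0919 g 0.0 q7 -1.28
 t 24.23 p [0.4001 0.358  0.2788] F [ 0.5341 -0.2215 -1.2105] w 0.0918 g 0.0 q7 -1.81
top knob (50, array([439.3, 185.2]), array([439. , 185.7]), array([15.3, 15.2]), 27.4) line (19, array([527.3,  61.9]), array([526.7,  61.5]), array([22.4,  3.2]), 45.3) green (16, array([555.7,  43.8]), array([555.6,  43.8]), array([ 5.9, 11.8]), 71.7) grip (141, array([518.3,  51.1]), array([518.2,  50.9]), array([49.7, 14.1]), 49.1)
[('lever_knob', [0.438, 0.1901, 0.1275], 0.97), ('pointer', [0.7579, -0.1625, -0.0024], 0.41), ('dial_grip', [0.5155, 0.0532, 0.0739], 0.57)]
side knob None line (67, array([524.7,  60.5]), array([521.5,  57.5]), array([42.7,  9.3]), 49.4) green (13, array([552.7,  47. ]), array([553.2,  46.9]), array([ 4.3, 12. ]), 71.5) grip (212, array([516.5,  58.9]), array([515.9,  59. ]), array([52.9, 19.7]), 49.4)
[('pointer', [0.5399, 0.0786, 0.0724], 0.69), ('mark', [0.5488, 0.0442, 0.056], 0.42), ('dial_grip', [0.5198, 0.0504, 0.0758], 0.63)]
[0.4375 0.1868]
```

View pics/both3.png

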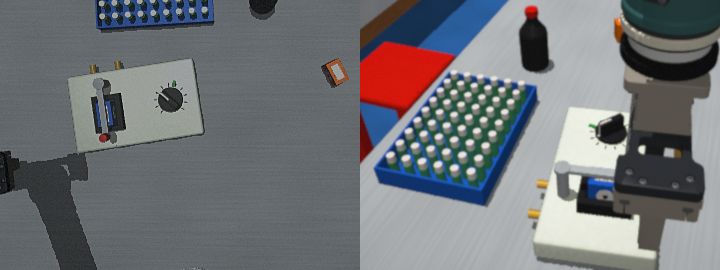

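The lever is shut hard against its stop, with the knob at (103,138) in the crop, and the cassette is beneath it. In the right crop the dial pointer is still about 60° anticlockwise of the green tab, so I'll turn it clockwise.

```bash
cat > i.py <<'E'
from h import *
a0=np.radians(49.2-90); a1=np.radians(-11-90)
env.reach(P(DIAL,.20),down(a0)); st("over")
env.movel(P(DIAL,.062),rate=.12); st("down")
effector.grasp(15); st("grip")
for a in np.linspace(a0,a1,7)[1:]:
    env.movel(P(DIAL,.062),down(a)); s=st(round(np.degrees(a),1))
    if abs(s["wrist_force"]).max()>20: print("stop"); break
R=env.sense()["tcp_rot"]; print("closing deg",np.degrees(np.arctan2(R[1,1],R[0,1])), "moment",env.sense()["moment"])
E
python3 i.py
```

```text
over t 26.01 p [0.5177 0.0542 0.2001] F [ 0.7527 -0.7687  0.2059] w 0.0921 g 0.0 q7 -0.44
down t 27.31 p [0.518  0.0531 0.0626] F [-0.4188 -0.7368 -0.2425] w 0.092 g 0.0 q7 -0.25
grip t 28.47 p [0.5176 0.053  0.062 ] F [ 1.1764 -0.5056 -1.6277] w 0.0136 g 15.0 q7 -0.25
-50.8 t 28.79 p [0.5177 0.0529 0.062 ] F [ 0.6675  0.3969 -0.3723] w 0.0139 g 15.0 q7 -0.39
-60.9 t 29.12 p [0.5177 0.0529 0.062 ] F [ 0.4976 -1.8221 -1.7987] w 0.0142 g 15.0 q7 -0.53
-70.9 t 29.44 p [0.5177 0.0528 0.062 ] F [ 1.6136 -2.2084 -1.7969] w 0.0137 g 15.0 q7 -0.67
-80.9 t 29.77 p [0.5177 0.0528 0.062 ] F [ 3.0785 -2.9497 -3.3666] w 0.0142 g 15.0 q7 -0.81
-91.0 t 30.09 p [0.5177 0.0527 0.062 ] F [ 3.1188 -2.598  -2.8804] w 0.014 g 15.0 q7 -0.96
-101.0 t 30.42 p [0.5177 0.0527 0.062 ] F [ 3.7125 -4.4273 -3.1004] w 0.0137 g 15.0 q7 -1.11
closing deg -100.76029414011106 moment [-0.9716 -0.5847  0.002 ]
```

```bash
cat > j.py <<'E'
from h import *
effector.release(); st("rel")
env.movel(P(DIAL,.22),rate=.25)
env.reach([.30,.45,.30],down(np.radians(-30))); st()
S2=[]
for c in ["top","side"]:
    p,d=viewer.read_camera(c)
    i=viewer.camera_info(c); C=cloud(d,i); hsv=cv2.cvtColor(p,cv2.COLOR_RGB2HSV); H,S,V=[hsv[...,k] for k in range(3)]
    near=lambda q,r:(d>0)&(np.hypot(C[...,0]-q[0],C[...,1]-q[1])<r)
    print(c,"line",rect(i,near(DIAL,.036)&(C[...,2]>.07)&(V>100)&(S<80),.086),"green",rect(i,near(MARK,.03)&(H>40)&(H<85)&(S>90),.052),"grip",rect(i,near(DIAL,.045)&(C[...,2]>.078)&(C[...,2]<.1),.086))
    print("knob",rect(i,near((.4375,.187),.04)&((H<8)|(H>172))&(S>130)&(C[...,2]>.125),.138))
    print([(n,np.array(r["at"]),round(r["score"],2)) for n in ["pointer","mark","blue_cassette","orange_cassette","ink_bottle","lever_knob"] for r in tip_of(c,n)[:1]])
    u,v=(230,245) if c=="top" else (310,285)
    S2.append(cv2.resize(p[v-45:v+45,u-45:u+45,::-1],(400,400),interpolation=cv2.INTER_CUBIC))
cv2.imwrite("pics/both4.png",np.hstack(S2))
E
python3 j.py
```

```text
rel t 31.62 p [0.5175 0.0531 0.062 ] F [0.4194 0.377  0.2318] w 0.0918 g 0.0 q7 -1.11
 t 34.09 p [0.301  0.4489 0.2999] F [ 0.4473 -0.955  -0.5868] w 0.0919 g 0.0 q7 -1.12
top line (21, array([531. ,  49.1]), array([531.1,  48.9]), array([ 3.8, 23.4]), 76.2) green (16, array([555.7,  43.8]), array([555.6,  43.8]), array([ 5.9, 11.8]), 71.7) grip (140, array([518.3,  51. ]), array([518.1,  51. ]), array([14.2, 49.7]), 78.9)
knob (50, array([439.3, 185.2]), array([439. , 185.7]), array([15.3, 15.2]), 27.4)
[('pointer', array([0.5521, 0.044 , 0.0754]), 0.6), ('mark', array([0.4862, 0.1928, 0.0495]), 0.27), ('blue_cassette', array([0.488 , 0.1958, 0.0479]), 0.74), ('orange_cassette', array([ 0.5786, -0.3351, -0.0023]), 0.76), ('ink_bottle', array([ 0.7553, -0.165 ,  0.002 ]), 0.96), ('lever_knob', array([0.4362, 0.1883, 0.1264]), 0.66)]
side line (50, array([529.5,  50.6]), array([528.2,  50.6]), array([27.5, 12. ]), 2.3) green (14, array([553.2,  47. ]), array([553.2,  46.9]), array([ 4.3, 12. ]), 71.5) grip (215, array([516.1,  58.2]), array([517.2,  58.5]), array([20.1, 52.1]), 79.1)
knob (132, array([436.5, 194.4]), array([436.2, 194.1]), array([14.4, 26.6]), 12.6)
[('pointer', array([0.5537, 0.0456, 0.0744]), 0.77), ('mark', array([0.5509, 0.0423, 0.0521]), 0.48), ('blue_cassette', array([0.4913, 0.1961, 0.0479]), 0.85), ('orange_cassette', array([ 0.5794, -0.3392,  0.0015]), 0.66), ('ink_bottle', array([ 0.7567, -0.1623, -0.004 ]), 0.97), ('lever_knob', array([0.4343, 0.1824, 0.124 ]), 0.73)]
```

View pics/both4.png

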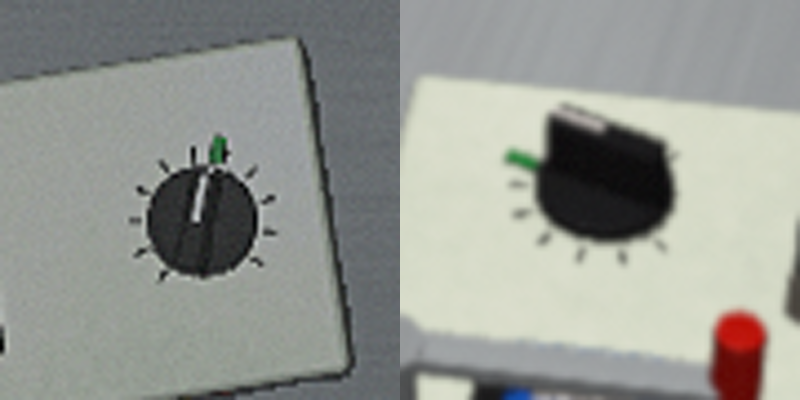

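The pointer bar lies at -11.1° and the green tab at about -11 to -12.5°, well inside the 8° tolerance. The lever is shut, the cassette is home, and the orange cassette and bottle are unmoved. I'll hand it in.

```bash
python3 -c "
from station import workorder
print(workorder.finish_job())"
```

```text
the job is handed in; nothing more can be done
None
```

I handed the job in after about 34 s of robot time. The blue cassette sits home in the pocket, the lever is shut against its stop, the dial points at the green tab to within about 2°, and the orange cassette and ink bottle were not disturbed; the hand-in returned no verdict.

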